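Pin the plaque jig shut

TASK

Swing the open window lid of the clamshell jig down over the stone plaque, then take the long pin from the wooden rack and push it down through the lid's hole into the hole of the lower half until its collar presses the sprung lid fully shut. Finish while still holding the pin and pressing it down, so that the two halves stay fully shut; leave the stub pin, the scraper, the grinding disc and the cup where they are.

Things in the scene. Friction and masses are not known exactly. Their poses are not given: they have to be found in the camera images.
- jig: Lower half of the clamshell jig, a dark steel block bolted to the bench, 180 (x) x 110 (y) x 45 high, with a flat 6 mm thick bolting ear on each long side (y to +-78). Origin: centre of its underside, on the bench. x points from the pin hole end to the hinge end, y along the hinge line, z up. A 72 mm square pocket centred at x = +10 holds the plaque on a sprung pad.
- jig_hole (a point): Mouth of the round pin hole in the lower half, 15.5 mm in diameter with a 2 mm chamfer, vertical, right through the block down to the bench (45 deep); at x = -65, y = 0, z = 45 mm in the jig's frame.
- lid (a joint): Hinge angle of the upper half, an aluminium window lid 165 long x 90 wide x 12 thick, about 0.35 kg. 0 = fully shut (underside 46, top 58 mm above the bench), 1.57 = upright, stop at 1.85. Starts open (1.45 to 1.75), held by slight hinge friction (0.1 N m); below about 1.1 rad it sinks by its weight and rests ajar at about 0.055 rad, two nubs under it on the sprung plaque.
- lid_hinge (a point): Centre of the hinge axis, at x = +75, z = 46 mm in the jig's frame; the axis is the jig's y. At joint angle q the lid runs from here along (-cos q, 0, sin q) in the jig's frame, its underside in that plane, its 12 mm thickness on the outer side (up when shut, the far +x side when upright).
- lid_hole (a point): Upper mouth (outer face) of the lid's round pin hole, 17 mm in diameter with a 2 mm chamfer, 140 mm from the hinge axis. Shut, it lies right above the hole of the lower half; resting ajar it is 8 mm higher and up to 1.5 mm off. Pressing the ajar lid fully shut here takes about 7 N down; let go, it springs up again.
- lid_nose (a point): Middle of the lid's free end face, 165 mm from the hinge axis, half-way through its thickness.
- plaque_center (a point): Centre of the loose square plaque of pale stone, 66 x 66 x 15, 0.18 kg, lying in the jig's pocket with 3 mm play all round.
- rack: Wooden block, fixed to the bench, 150 (x) x 50 (y) x 56 high; origin at the centre of its underside. Two pin holes, 14.5 mm in diameter, at x = -45 and x = +45. One of them holds the long pin, the other the stub pin.
- pin_center (a point): Long steel pin, 84 tall, 0.1 kg, upright in the rack, collar on the rack's top; point on its axis, half-way up (42 above the tip). From the tip up: round shank 12 in diameter, 50 long, foot tapered over 5; collar 36 in diameter, 6 thick (50 to 56 above the tip); slim round knob 22 in diameter, 28 tall (56 to 84) to grip. z axis: from tip to knob.
- pin_tip (a point): Tip of the long pin's shank, on its axis; 42 below its centre. With the collar on the shut lid it is 8 above the bench.
- stub_center (a point): Stub pin, the other pin in the rack, not to be used: 38 tall, shank only 22 long, same collar (36 x 6), low wide button 28 in diameter and 10 tall. Point on its axis, half-way up.
- scraper: Bystander: scraper (spatula) lying on the bench beside the work.
- disc: Bystander: grey grinding disc, 110 in diameter, 12 thick, lying on the bench; origin at the centre of its underside.
- cup: Bystander: plastic cup, 80 wide, 60 high, standing on the bench; origin at the centre of its underside.
Not all that is in view belongs to the job. Leave any orange or turquoise look-alike of the part that bears pin_center alone.

How it is judged:
By the outcome, as a careful person would: the job done as asked, in the order asked, and still so for the second after the job is handed in, while the arm keeps its last pose, push and grip.
It also fails if it takes over 64 s, if anything falls off the work surface, if the arm or the gripper's body presses on something with over 40 N, if the wrist force passes 120 N, or if a joint passes its speed limit or range.

ROBOT

A 6-joint arm with a two-finger parallel gripper is mounted at the origin on the work surface. World frame = base frame: x ahead of the robot, y to its left, z up, the work surface at z = 0. Lengths are in mm, angles in degrees, forces in N, time in s.
With the tool pointing down it reaches from about 300 to 875 mm from the base axis. Payload 6.4 kg.
Tool frame: the origin (TCP) lies between the finger pads; the fingertips stand 17 mm ahead of it and the grasp point (between the pads) lies 2 mm behind it; z points along the fingers, y is the direction in which the jaws open and shut (so a half turn about z gives the same grasp; the last joint's range is limited). The gripper opens to 88 mm and grips with 3 to 60 N. Pads are 18 mm wide; open, the fingers measure 123 mm over their backs; the gripper's body (75 mm by 187 mm) begins 45 mm behind the grasp point.
Start: joints at [55.159, 10.359, 92.074, -0, 77.567, -11.82], TCP at [224.859, 529.226, 255.714] pointing down, gripper open.
Joint ranges: [-171.53, 171.53], [-51.25, 118.39], [17.06, 147.69], [-65.23, 245.23], [0, 150.52], [-178.68, 178.68]. Speed limits (degrees/s): [147.25, 147.25, 172.46, 180, 180, 180].

INTERFACE

Orientations are given as a 3x3 rotation matrix whose columns are the frame's x, y, z axes.
In Python, from rig import * gives the robot as it stands. The module is installed in compiled form; this text tells all that it offers. Calls block until the motion is done:
- movep(position, orientation): joint-space move of the TCP to a pose.
- move_l(position, rotation=None, feed=150, stop_force=None): straight line of the TCP; rotation=None keeps the orientation; feed is the mean speed in mm/s. With stop_force (N) it stops when the force on the tool has changed by that much, and returns True; else False.
- set_joints(angles): joint-space move.
- open_jaws() and close_gripper(): open the fingers fully, or close them until they stop; the grip force is fixed at half the most.
- sleep(seconds).
- inverse_kinematics(position, orientation): joint angles nearest the present ones, or None.
- capture(name): name is "scene" or "top" or "wrist"; returns a dict with "image" (384x512x3 uint8, red, green, blue), "fovy" (degrees; the focal length in pixels is half the picture's height over the tangent of half this angle, whatever the lens; pixels are square), "cx", "cy" (the principal point, pixels), "world_from_camera" (4x4, takes a point from camera to world coordinates); the wrist camera has in their place "hand_eye" (4x4, takes a point from camera to tool coordinates, whose origin is the TCP and whose axes are the flange's). Camera axes: x right, y down, z forward; pixel columns grow to the right and rows downward; lengths in mm; the calibration is good to about 2 mm. A picture is of the moment at which its call begins: read the wrist's pose just before it. There is no depth.
A pose or a line that the arm cannot do raises IKError and nothing moves.
- close_job(): hands the job in, once; it reports no verdict.
Trained networks look in the newest picture that a camera, given by its name, has taken for a name from the list of things; names that differ only in an ending like _2 or _b are one class to them, and where a whole thing is asked for, a point or a joint stands for the part that bears it (a point fixed in the world has none). Each returns a list of dicts, best first, with "p" (0 to 1); they miss things now and then, are a little off and sometimes report something else, mostly with a low value. They report only what shows in the picture. A call takes as long as a camera call. They do not tell look-alikes from the thing itself.
- silhouettes(name, camera): "region" (384x512 bool, what is visible of it).
- spot_point(name, camera): "point" ([x, y, z] in mm, in the coordinates of the camera as it stood for that picture, good to about 4 mm: a listed point, or the origin of a listed thing).
Readings, each from a call of its own:
- get_t(): time.
- get_joint_pos(): joint angles.
- get_joint_velocities(): joint speeds.
- get_effort(): joint torques, N m.
- get_eef_pos(): TCP position.
- get_tcp_rot(): TCP orientation.
- get_ft_force(): force on the tool from outside, world axes, zero at the start.
- get_torque(): the same for the moment, N m.
- get_width(): opening from 0.0 (shut) to 1.0 (fully open).
Only numpy, scipy, OpenCV 4.12 (cv2) and the standard library are available. Lean on these libraries where they do the work, as an engineer would, in place of code of your own. Each camera call takes 0.05 s, during which the arm holds its last target. There are 200 camera calls.

## Working session

There is one attempt and no reset: what is moved stays moved. The work goes in short steps, each a Python script; the robot and the scene stay as the last script left them, time stands still between calls to the robot, and variables do not carry over. Pictures are saved under pics/ and viewed, on a budget of 10 in all, crops included, one or two more only if the job needs it, and the job is handed in when it is done.

```bash
mkdir -p pics; cat > h.py <<'E'
from rig import *
import numpy as np, cv2
def cam(n):
    if n=="wrist":
        T=np.eye(4);T[:3,:3]=np.array(get_tcp_rot());T[:3,3]=np.array(get_eef_pos())
        c=capture(n);c["W"]=T@np.array(c["hand_eye"])
    else:
        c=capture(n);c["W"]=np.array(c["world_from_camera"])
    c["f"]=c["image"].shape[0]/2/np.tan(np.radians(c["fovy"])/2)
    return c
def w(c,p): return (c["W"]@np.append(p,1))[:3]
def pix(c,P):
    q=np.linalg.inv(c["W"])@np.append(P,1); return np.array([c["cx"]+c["f"]*q[0]/q[2],c["cy"]+c["f"]*q[1]/q[2]])
def atz(c,uv,z):
    d=c["W"][:3,:3]@np.array([(uv[0]-c["cx"])/c["f"],(uv[1]-c["cy"])/c["f"],1]);o=c["W"][:3,3]
    return o+d*(z-o[2])/d[2]
def find(c,n,name,k=3):
    for d in spot_point(name,n)[:k]:
        P=w(c,d["point"]); print(n,name,round(d["p"],2),P.round(1),"px",pix(c,P).round())
E
python3 - <<'E'
from h import *
ims=[]
for n in("scene","top"):
    c=cam(n);ims.append(c["image"]);cv2.imwrite(f"pics/{n}.png",cv2.resize(c["image"][...,::-1],(800,600),interpolation=cv2.INTER_CUBIC))
    for t in "jig jig_hole lid_hinge lid_hole lid_nose plaque_center rack pin_center pin_tip stub_center scraper disc cup".split(): find(c,n,t)
print(get_t(),np.round(get_tcp_rot(),3),get_ft_force())
E
```

```text
scene jig 0.87 [ 541.5 -143.9    1.6] px [220. 191.]
scene jig_hole 0.6 [ 466.9 -162.3   47.4] px [232. 164.]
scene lid_hinge 0.81 [ 609.3 -120.9   48.8] px [210. 194.]
scene lid_hinge 0.6 [ 538.4 -143.5   -2.4] px [221. 192.]
scene lid_hole 0.82 [ 628.5 -113.8  188.5] px [204. 157.]
scene lid_nose 0.56 [ 618.6 -123.8  208. ] px [203. 148.]
scene plaque_center 0.49 [ 543.6 -137.6   37.4] px [221. 183.]
scene rack 0.66 [498.3 169.3  -2.6] px [319. 231.]
scene pin_center 0.69 [456.4 160.4  47.8] px [326. 207.]
scene pin_center 0.65 [448.4 257.7  43.8] px [359. 222.]
scene pin_center 0.47 [372.8 176.   35.6] px [346. 197.]
scene pin_tip 0.69 [373.9 174.5  -2.5] px [344. 207.]
scene pin_tip 0.66 [447.  254.4  -2.4] px [356. 234.]
scene stub_center 0.69 [542.3 173.2  53. ] px [313. 225.]
scene scraper 0.83 [ 4.239e+02  3.863e+02 -3.000e-01] px [405. 251.]
scene disc 0.57 [7.98e+02 5.79e+01 5.00e-01] px [213. 278.]
scene disc 0.45 [ 541.2 -145.5    2.7] px [220. 191.]
scene cup 0.66 [ 433.  -424.     0.5] px [178. 141.]
scene cup 0.16 [ 544.6 -140.9   37.9] px [220. 182.]
top jig 0.69 [ 53
[... 274 characters left out ...]
5 [501.2 170.6   3.6] px [195. 233.]
top plaque_center 0.96 [ 543.  -141.1   38.1] px [289. 219.]
top rack 0.81 [499.9 173.5   2.2] px [194. 233.]
top pin_center 0.53 [371.4 172.   41. ] px [193. 273.]
top pin_center 0.47 [458.1 164.1  49.2] px [195. 246.]
top pin_center 0.4 [447.5 262.4  40.3] px [165. 249.]
top stub_center 0.41 [546.2 174.2  56.8] px [192. 218.]
top scraper 0.75 [428.9 384.2  -2.2] px [130. 255.]
top scraper 0.32 [ 532.3 -143.7    0.7] px [289. 223.]
top disc 0.72 [7.997e+02 5.820e+01 4.000e-01] px [228. 144.]
top cup 0.68 [ 425.3 -421.    -1.1] px [373. 254.]
1.4 [[-0.92   0.391 -0.   ]
 [ 0.391  0.92  -0.   ]
 [ 0.    -0.    -1.   ]] [-0.61209105 -1.15065817 -0.90457376]
```

View pics/scene.png

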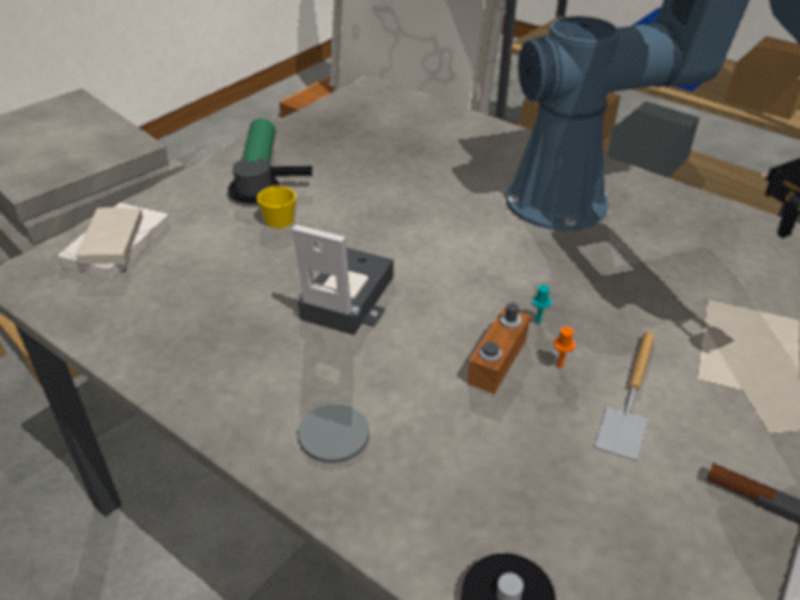

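View pics/top.png

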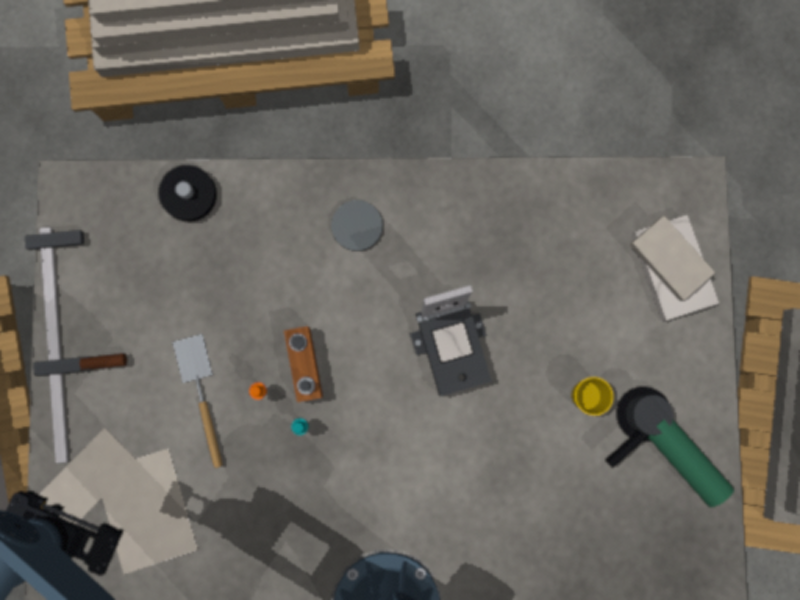

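The real long pin is the dark steel one in the rack, at top-view px (195,246) and scene px (326,207). The turquoise pin at (193,273) and the orange one at (165,249) are look-alikes standing on the bench, and the stub is at (192,218). The jig's yaw is about 15.8° and the lid is at about 1.6 rad. I'll push the lid shut from behind first.

```bash
cat >> h.py <<'E'
A=np.radians(15.8); ex=np.array([np.cos(A),np.sin(A),0]); ey=np.array([-np.sin(A),np.cos(A),0]); ez=np.array([0,0,1.])
R=np.c_[np.cross(ey,-ez),ey,-ez]
H=np.array([609.,-121.7,46])
E
python3 - <<'E'
from h import *
off=9
def P(q,gap=0,r=152): # TCP so that fingertip face touches the outer face at r
    x=-r*np.cos(q)+12*np.sin(q); z=r*np.sin(q)+12*np.cos(q)
    return H+ex*(x+off+gap)+ez*(z+17-8)
close_gripper()
S=P(1.75,35)
movep(S+ez*70,R); move_l(S,feed=250)
print(get_t(),get_ft_force().round(1) if hasattr(get_ft_force(),'round') else get_ft_force())
for q in (1.5,1.3,1.15,1.0,0.85):
    move_l(P(q),feed=130); print(q,get_t(),np.round(get_ft_force(),1))
p=np.array(get_eef_pos()); move_l(p+ez*60,feed=250); sleep(.3)
c=cam("scene")
for t in("lid_hole","lid_nose"): find(c,"scene",t)
cv2.imwrite("pics/s2.png",cv2.resize(c["image"][100:260,130:344,::-1],(800,600),interpolation=cv2.INTER_CUBIC))
print(get_t())
E
```

```text
5.8833 [-0.5  0.3  0.5]
1.5 6.5917 [-0.6 -0.6  0.1]
1.3 6.975 [ 0.6 -0.3 -0.2]
1.15 7.3 [-0.1 -0.5  0.1]
1.0 7.625 [ 0.3 -0.1 -0.3]
0.85 7.95 [-0.1 -0.3  0.4]
scene lid_hole 0.94 [ 471.5 -157.8   67.9] px [232. 160.]
scene lid_nose 0.89 [ 443.5 -170.3   61.9] px [235. 156.]
8.7917
```

View pics/s2.png

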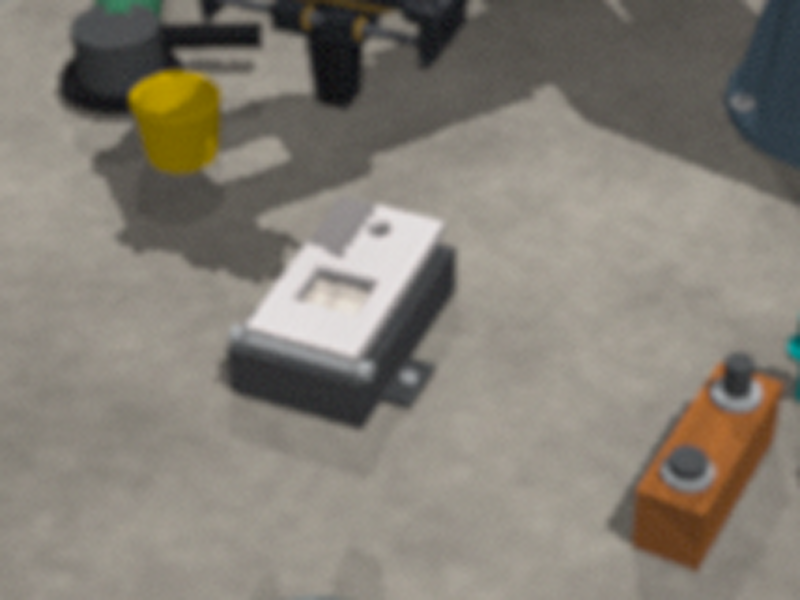

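The lid is now down, resting ajar; its hole is at crop (380,230). The same crop confirms the targets: the tall slim knob at (738,372) is the long pin, and the low wide button at (688,462) is the stub. Next I'll take wrist close-ups of both the hole and the pin.

```bash
python3 - <<'E'
from h import *
out=[]
p=np.array(get_eef_pos())
move_l([p[0],p[1],240],feed=250) if p[2]<235 else None
hole=np.array([471,-158.5,66]); pin=np.array([457.3,162.3,76])
for nm,T in(("hole",hole),("pin",pin)):
    q=np.array(T); q[2]+=170
    movep(q,R)
    if nm=="pin": open_jaws()
    sleep(.3); c=cam("wrist")
    print(nm,get_t(),"cam",c["W"][:3,3].round(1),"f",round(c["f"],1),c["cx"],c["cy"],"expect",pix(c,T).round(1))
    for t in(("lid_hole","lid_nose","lid_hinge","jig") if nm=="hole" else("pin_center","stub_center","rack")): find(c,"wrist",t)
    np.save(f"{nm}.npy",{"W":c["W"],"f":c["f"],"cx":c["cx"],"cy":c["cy"],"image":c["image"]},allow_pickle=True)
    out.append(cv2.resize(c["image"],(400,300)) )
cv2.imwrite("pics/w1.png",np.hstack(out)[...,::-1])
E
```

```text
hole 9.4917 cam [ 400.6 -178.8  364.4] f 313.3 254.79097419051925 189.45789154315244 expect [255.3 173.4]
wrist lid_hole 0.85 [ 474.3 -163.2   64.6] px [250. 175.]
wrist lid_nose 0.63 [ 449.6 -166.5   61.9] px [253. 150.]
wrist jig 0.67 [ 5.332e+02 -1.417e+02 -1.000e-01] px [255. 211.]
pin 12.5833 cam [386.3 141.9 374.4] f 313.3 254.79097419051925 189.45789154315244 expect [255.3 174. ]
wrist pin_center 0.88 [446.3 259.5  41.7] px [343. 181.]
wrist pin_center 0.74 [459.6 163.5  45.8] px [256. 170.]
wrist pin_center 0.69 [375.4 173.4  41.4] px [288.  93.]
wrist stub_center 0.65 [548.  171.5  51.2] px [241. 245.]
```

View pics/w1.png

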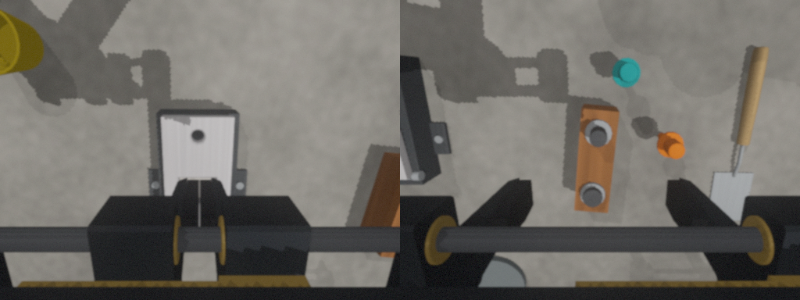

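```bash
python3 - <<'E'
from h import *
h=np.load("hole.npy",allow_pickle=True).item(); p=np.load("pin.npy",allow_pickle=True).item()
def blob(im,x0,y0,r,lo,hi):
    g=cv2.cvtColor(im,cv2.COLOR_RGB2GRAY)[y0-r:y0+r,x0-r:x0+r]; g=cv2.resize(g,None,fx=8,fy=8,interpolation=cv2.INTER_CUBIC)
    m=((g>=lo)&(g<=hi)).astype(np.uint8); n,l,s,ce=cv2.connectedComponentsWithStats(m)
    for i in range(1,n):
        if s[i,4]>800: print((ce[i]/8-.44+[x0-r,y0-r]).round(2),"wh",s[i,2:4]/8,"area",s[i,4]/64)
    return g
print("hole");g1=blob(h["image"],253,173,18,0,110)
print("pin dark");g2=blob(p["image"],255,171,25,0,85)
# collar: low-saturation bright
s=cv2.cvtColor(p["image"],cv2.COLOR_RGB2HSV)[146:196,230:280]; print(s[25,::4].tolist())
for d in silhouettes("pin_center","wrist")[:4]:
    y,x=np.nonzero(d["region"]); print(round(d["p"],2),x.min(),x.max(),y.min(),y.max(),len(x))
a=cv2.resize(h["image"][148:198,228:278],(400,400),interpolation=cv2.INTER_CUBIC);b=cv2.resize(p["image"][146:196,230:280],(400,400),interpolation=cv2.INTER_CUBIC)
cv2.imwrite("pics/c1.png",np.hstack([a,b])[...,::-1])
for n,c,T in(("h",h,[471,-158.5,66]),):print(atz(c,(252.5,173),66))
E
```

```text
hole
[252.82 173.01] wh [15.625 13.75 ] area 165.140625
pin dark
[236.14 159.7 ] wh [18.   19.25] area 119.78125
[251.87 167.53] wh [20.5  17.25] area 156.125
[247.94 182.21] wh [5.625 6.5  ] area 14.421875
[[13, 127, 144], [13, 137, 130], [45, 5, 103], [135, 5, 101], [75, 6, 83], [140, 9, 84], [120, 3, 87], [60, 3, 90], [150, 3, 79], [108, 8, 156], [12, 8, 154], [13, 144, 150], [15, 53, 134]]
0.85 328 364 169 203 1045
0.75 271 306 74 111 1059
0.74 236 269 153 187 919
[ 471.39488335 -161.28090409   66.        ]
```

View pics/c1.png

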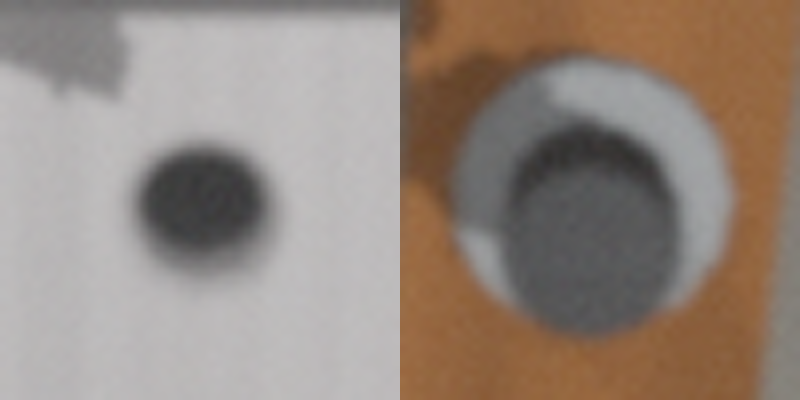

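```bash
python3 - <<'E'
from h import *
h=np.load("hole.npy",allow_pickle=True).item(); p=np.load("pin.npy",allow_pickle=True).item()
print("hole",atz(h,(252.9,173.3),66)); print("collar",atz(p,(253.9,169.4),62),"knob",atz(p,(253.7,177.1),90))
print("hole expected shut mouth from hinge", H-ex*140)
E
```

```text
hole [ 471.57846962 -160.82218061   66.        ]
collar [456.33090722 160.58402046  62.        ] knob [457.21752775 160.73656532  90.        ]
hole expected shut mouth from hinge [ 474.28948091 -159.81923459   46.        ]
```

```bash
python3 - <<'E'
from h import *
P=np.array([456.8,161.2,81])
move_l(P+[0,0,30],R,feed=250); print(move_l(P,feed=60,stop_force=12),np.round(get_ft_force(),1))
close_gripper(); sleep(.2); print("grip",get_width()*88,np.round(get_ft_force(),1),np.round(get_torque(),2),np.round(get_eef_pos(),1))
print(move_l(P+[0,0,110],feed=150,stop_force=15),np.round(get_ft_force(),1),get_width()*88)
T=np.array([471.6,-160,190]); movep(T,R); sleep(.2)
c=cam("wrist"); s=cam("scene"); print(get_t(),np.round(get_ft_force(),1),np.round(get_eef_pos(),1))
find(s,"scene","pin_tip",4);find(s,"scene","lid_hole",2);find(c,"wrist","pin_center",2);find(c,"wrist","pin_tip",2);find(c,"wrist","lid_hole",1)
a=cv2.resize(c["image"][110:260,155:355],(400,300),interpolation=cv2.INTER_CUBIC);b=cv2.resize(s["image"][90:210,150:310],(400,300),interpolation=cv2.INTER_CUBIC)
cv2.imwrite("pics/g1.png",np.hstack([a,b])[...,::-1])
E
```

```text
False [0.7 0.7 0.4]
grip 20.78584619982464 [ 0.4 -0.7 -0.2] [ 0.04 -0.    0.01] [456.8 161.2  81. ]
False [-0.   0.5 -1.4] 21.00914496168703
17.7583 [ 0.3  0.2 -0.9] [ 471.8 -159.2  190. ]
scene pin_tip 0.6 [ 474.8 -162.5  116.8] px [229. 146.]
scene pin_tip 0.57 [ 470.5 -162.4   44.6] px [231. 165.]
scene pin_tip 0.54 [373.  176.   -2.6] px [345. 207.]
scene lid_hole 0.94 [ 475.2 -155.3   64.4] px [231. 162.]
wrist pin_center 0.7 [ 472.8 -156.5  158. ] px [259. 236.]
wrist pin_tip 0.66 [ 471.3 -159.   118.1] px [255. 208.]
wrist lid_hole 0.98 [ 467.8 -162.4   64.3] px [253. 181.]
```

View pics/g1.png

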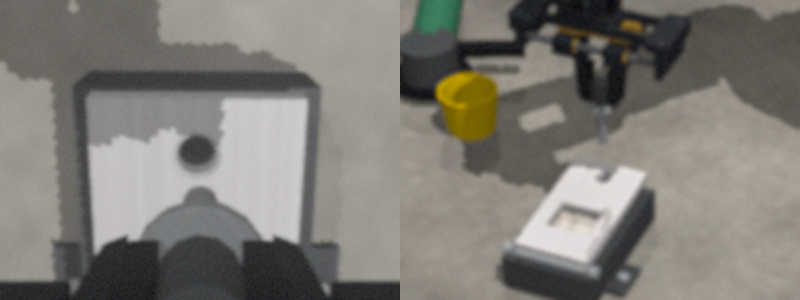

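The hole is at crop (197,152) and the pin tip at (200,195). The grip force was near zero sideways, so the pin is centred in the tool. Compared with the TCP, the hole is about 2 mm off in the tool's y, which agrees with the earlier wrist fix of (471.6,-160.8). Now inserting with force stops.

```bash
python3 - <<'E'
from h import *
xy=np.array([471.2,-160.9])
move_l([*xy,146],feed=120); sleep(.2); print(np.round(get_eef_pos(),1),np.round(get_ft_force(),1))
r=move_l([*xy,95],feed=40,stop_force=6); print(r,get_t(),np.round(get_eef_pos(),1),np.round(get_ft_force(),1),np.round(get_torque(),2),get_width()*88)
c=cam("wrist"); s=cam("scene")
a=cv2.resize(c["image"][110:260,155:355],(400,300),interpolation=cv2.INTER_CUBIC);b=cv2.resize(s["image"][110:230,150:310],(400,300),interpolation=cv2.INTER_CUBIC)
cv2.imwrite("pics/g2.png",np.hstack([a,b])[...,::-1])
E
```

```text
[ 471.8 -161.3  147. ] [ 0.7 -0.1 -1.9]
False 20.15 [ 471.4 -161.    95.3] [ 0.6  0.9 -0.8] [ 0.1  -0.03 -0.  ] 21.00452323697893
```

It went in without contact force; the tip is now about 25 mm below the mouth of the lower hole. Now pressing down.

```bash
python3 - <<'E'
from h import *
xy=np.array([471.2,-160.9])
r=move_l([*xy,76],feed=20,stop_force=22); sleep(.4)
print(r,get_t(),np.round(get_eef_pos(),2),np.round(get_ft_force(),1),np.round(get_torque(),2),get_width()*88)
c=cam("wrist"); s=cam("scene")
find(s,"scene","lid_nose",1);find(s,"scene","lid_hole",1);find(s,"scene","pin_center",4)
a=cv2.resize(c["image"][110:260,155:355],(400,300),interpolation=cv2.INTER_CUBIC);b=cv2.resize(s["image"][110:230,150:310],(400,300),interpolation=cv2.INTER_CUBIC)
cv2.imwrite("pics/g3.png",np.hstack([a,b])[...,::-1])
E
```

```text
True 21.3167 [ 471.18 -161.19   82.83] [-1.   1.2  6.4] [ 0.19  0.27 -0.03] 21.204040303910585
scene lid_nose 0.75 [ 445.8 -168.7   54.1] px [234. 158.]
scene lid_hole 0.83 [ 472.3 -158.4   58.9] px [231. 162.]
scene pin_center 0.68 [ 470.6 -160.7   51.7] px [231. 164.]
scene pin_center 0.51 [371.1 173.4  38.5] px [346. 196.]
scene pin_center 0.51 [447.9 256.5  41.8] px [359. 223.]
scene pin_center 0.42 [425.  384.6   1.2] px [405. 250.]
```

View pics/g3.png

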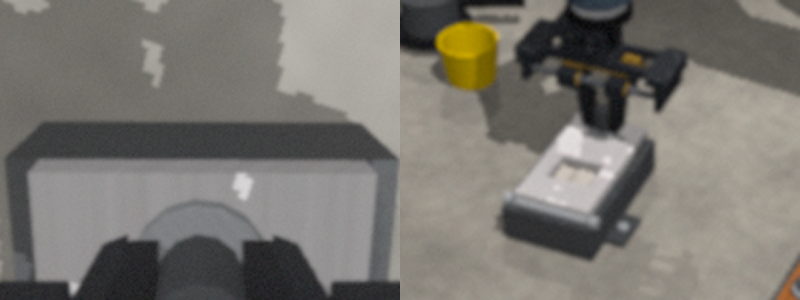

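The collar reached the shut height: TCP is at 82.8 against an expected 83. The force then relaxed to 6.4 N, which is marginal, so I'll preload a bit more in small steps.

```bash
python3 - <<'E'
from h import *
z=get_eef_pos()[2]; x,y=471.2,-161.1
for k in range(10):
    z-=.4; move_l([x,y,z],feed=10); sleep(.25); f=np.array(get_ft_force())
    print(round(z,2),np.round(get_eef_pos(),2),f.round(1),round(get_width()*88,2))
    if f[2]>18: break
sleep(1); print(get_t(),np.round(get_eef_pos(),2),np.round(get_ft_force(),1),np.round(get_torque(),2))
E
```

```text
82.41 [ 471.22 -161.19   82.8 ] [-3.6  2.3  7.4] 21.34
82.01 [ 471.26 -161.22   82.77] [-5.2  2.4 12. ] 20.81
81.61 [ 471.27 -161.22   82.72] [-6.4  3.  16.6] 20.8
81.21 [ 471.28 -161.24   82.67] [-7.8  3.4 19.6] 21.15
24.5667 [ 471.28 -161.21   82.67] [-8.3  3.7 19.5] [ 0.55  1.24 -0.01]
```

```bash
python3 - <<'E'
from h import *
close_job(); print(get_t(),np.round(get_eef_pos(),2),np.round(get_ft_force(),1))
E
```

```text
the job is handed in; nothing more can be done
the job is handed in; nothing more can be done
```

The job is handed in at about 24.6 s of the 64 s. I swung the lid down over the plaque with closed fingers and took the long pin from the rack. I then pushed the pin through the lid into the lower half until its collar shut the lid, and the arm is still gripping and pressing it.

**Lid shut:** The gripper stands at 82.67 mm, about 1.7 mm above its height when it took the pin from the rack. That puts the collar at about 57.7 mm, against 58 mm for a shut lid. The network put the lid's nose at 54 mm (52 mm if shut), down from 62 mm when ajar.

**Press:** The first press stopped on its 22 N limit but relaxed to 6.4 N, below the roughly 7 N needed. I pressed further in small steps, and it held steady at about 19.5 N down for the last second before hand-in.

**Disagreements and gaps:**
- About 9 N of side force remains, so the pin leans slightly in the hole.
- The cameras disagreed by 2–3 mm on the hole's sideways position. I used the wrist camera's value, and the pin went in without resistance.
- I did not touch the stub pin, scraper, disc, cup or the coloured look-alike pins, but I did not measure them again at the end.

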